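Start the camera mount's bolt in its thread

TASK

One of the two bar-headed bolts on the camera mount stands loose and high in its boss. Turn that bolt backward (anticlockwise seen from above) until you feel its thread drop, then turn it forward (clockwise) one full turn so that it is started, and finish while still holding its bar head firmly between the fingers, with the bolt at rest. Leave the things lying around the mount where they are.

Things in the scene. Friction and masses are not known exactly. Their poses are not given: they have to be found in the camera images.
- bolt_grip (a point): Grip point of the loose steel bolt (0.3 kg), the higher of two. Its head is an upright flat bar 46 mm long (this point's x), 14 mm thick (y), 36 mm tall (z up); the point is on the bolt's axis, 23 mm above the bar's underside, 13 mm below its top; shank below 24 mm thick. Only gravity keeps it down: clamped, it can't drop or climb by itself; fingers 3 to 5 mm wider than the bar turn it and let it slide.
- boss_top (a point): Centre of the upper face of the round boss (48 mm across) in which the loose bolt stands, 48 mm above the bench, z up. The boss is part of the fixed mount, whose base plate is 120 x 220 x 12 mm; in this point's axes the plate's centre is at x +30, y -60 mm. A camera reaching 59 mm above the bench stands on the plate, its near face at x +44 mm.
- tight_top (a point): Centre of the upper face of the mount's other boss, 120 mm from the first. On it sits a like bolt that is fully tightened and does not turn: its bar reaches from 1 to 37 mm above this point. Leave it.
- bolt (a joint): Turn of the loose bolt in rad: 0 as it stands at the start, growing as it turns forward (clockwise seen from above), falling as it turns backward. Anywhere from 0.7 to 2.8 rad backward of the start (unknown, to be felt) its thread end slips off the boss's thread start and the bolt drops.
- bolt_lift (a joint): Height of the loose bolt in m, up positive; at 0 the grip point is 49 mm above the boss. Right-hand thread, 8 mm a turn, 1.5 mm of vertical play. At first it rides on the thread's end at -0.0035 to 0 and climbs as it turns backward; then it drops to about -0.008. Forward from there it goes under the boss's thread, to about -0.016 after one turn; raised over 1 mm it would miss the thread.
- stage_control_mid (a point): Centre of a white hand control box, 100 x 75 x 22 mm with a black dial, lying loose on the bench; bystander.
- driver_grip (a point): Middle of the handle of a screwdriver lying loose on the bench; bystander.
- oil_jar_mid (a point): Centre of a small amber jar, 40 mm across and 55 mm high, standing loose on the bench; bystander.

How it is judged:
On the way:
1. the bolt has been turned backward and its thread has dropped (bolt at least 0.5 rad backward of its start, and at least 6 mm lower than bolt_lift 0) (value of joint bolt below -0.5 rad and value of joint bolt_lift below -0.006 m), for 0.1 s.
At the end, for the whole second after the job is handed in: The bolt is started: bolt_lift between -0.0186 and -0.0124 (one turn is 8 mm below the drop; allows for 0.3 turn too far, or a short turn and the play of the thread), not turning (under 0.1 rad/s), and held between the fingers with more than 5 N (value of joint bolt_lift between -0.0186 and -0.0124 m and velocity of joint bolt between -0.1 and 0.1 rad/s and contact force between the fingers and bolt above 5 N); the arm keeps its last pose, push and grip.
It fails at once if a bystander was moved more than 20 mm (distance of any of stage_control_mid, driver_grip, oil_jar_mid from where it was at the start of the episode above 0.02 m).
It also fails if it takes over 69 s, if anything falls off the work surface, if the arm or the gripper's body presses on something with over 40 N, if the wrist force passes 120 N, or if a joint passes its speed limit or range.

ROBOT

A 6-joint arm with a two-finger parallel gripper is mounted at the origin on the work surface. World frame = base frame: x ahead of the robot, y to its left, z up, the work surface at z = 0. Lengths are in m, angles in rad, forces in N, time in s.
With the tool pointing down it reaches from about 0.35 to 0.975 m from the base axis. Payload 4.9 kg.
Tool frame: the origin (TCP) lies on the front face of the gripper's body, between the roots of the fingers; the fingertips stand 73 mm ahead of it and the grasp point (between the pads) lies 54 mm ahead of it (tip_extent is the distance from the TCP to the fingertips, in m); y points along the fingers, x is the direction in which the jaws open and shut, and the axes are right-handed (so a half turn about y gives the same grasp; the last joint's range is limited). The gripper opens to 85 mm and grips with 20 to 120 N. Pads are 22 mm wide; open, the fingers measure 114 mm over their backs; the gripper's body (76 mm by 85 mm) begins 54 mm behind the grasp point. The pads swing forward as they close: fully open they stand 13 mm farther back than shut.
Start: joints at [-1.468, 0.053, 1.613, -0, 1.476, -0.119], TCP at [0.137, -0.61, 0.304] pointing down, gripper open.
Joint ranges: [-3.01, 3.01], [-1.01, 2.22], [0.06, 2.58], [-1.02, 4.17], [0.09, 2.62], [-3.14, 3.14]. Speed limits (rad/s): [2.57, 2.57, 3.14, 3.14, 3.14, 3.14].

INTERFACE

Orientations are given as a unit quaternion [w, x, y, z].
In Python, from plant import state, grab_frame, camera_info, job_done, tip_extent gives the robot as it stands.
- The arm moves only by the tool carry_out, never from a script. Its argument "rows" is a list that holds one entry, the list of rows, each a list of 7 numbers: the turn, a rotation vector about the world's x, y, z as a fraction of full scale, then the shift along the world's x, y, z as a fraction of full scale, then the finger opening in mm, from 0 to 85.4. A call has 1 to 5 rows; each row shifts and turns the commanded pose from where the row before left it; what a row does not reach is not made up. Full scale, the value 1, is 40 mm for a shift and 4 degrees for a turn. A row lasts 1/10 s, in which the tool goes at most 50 mm and 8.59 degrees, less where a joint would pass 70% of its speed; a pose out of reach is approached as far as the arm can. A call with a number of a shift or a turn outside -1 to 1 is refused whole. A call with a gripper value outside its range is refused whole. The fingers move at their own pace and stop on an object; the grip force is fixed at half the most. Time passes only in rows, so rows that do not move let the fingers close. It gives the time, the measured TCP pose, the force and the opening at its end, in the units of the state.
- state(): the state, without advancing time (a new reading comes with each control period).
- grab_frame(name): name is "scene" or "top" or "wrist"; returns the picture (384x512x3 uint8, blue, green, red); there is no depth.
- camera_info(name): a dict with "intrinsics" (3x3 intrinsics, pixels), "xyz" and "rotation" of the camera in the world; the wrist camera has in their place "tool_from_camera" (4x4, takes a point from camera to tool coordinates, whose origin is the TCP and whose axes are the tool frame's). Camera axes: x right, y down, z forward; pixel columns grow to the right and rows downward; lengths in m; the calibration is good to about 2 mm. A picture is of the moment at which its call begins: read the wrist's pose just before it. camera_info takes no time and is no camera call.
- job_done(): hands the job in, once; it reports no verdict.
The state is a dict: "time": time; "joint_pos": joint angles; "joint_vel": joint speeds; "joint_efforts": joint torques, N m; "tool_pos": TCP position; "tool_rot": TCP orientation; "contact_force": force on the tool from outside, world axes, zero at the start; "ft_torque": the same for the moment, N m; "gripper_width": opening from 0.0 (shut) to 1.0 (fully open).
Only numpy, scipy, OpenCV 4.12 (cv2) and the standard library are available. Lean on these libraries where they do the work, as an engineer would, in place of code of your own. Each camera call takes 0.05 s, during which the arm holds its last target.

## Working session

There is one attempt and no reset: what is moved stays moved. The work goes in short steps, Python scripts to look and compute and a tool call to move; the robot and the scene stay as the last step left them, time stands still between calls to the robot, and variables do not carry over. Pictures are saved under pics/ and viewed, and the job is handed in when it is done.

Besides the shell and the picture viewer there is one more tool, called in YAML: its name, and indented under it one key for each argument. carry_out: Moves the arm, as the interface text tells. Shift numbers are shares of 40 mm and turn numbers shares of 4 degrees, none past 1 either way. Its arguments: {"type":"object","properties":{"rows":{"type":"array"}},"required":["rows"]}

```bash
mkdir -p pics; ls
python3 - <<'E'
from plant import *
import cv2
s=state();print(s)
for n in ("scene","top","wrist"):
    cv2.imwrite(f"pics/{n}0.png",grab_frame(n));print(n,camera_info(n))
print(tip_extent)
E
```

```text
pics
{'time': 0.0, 'joint_pos': array([-1.46801299e+00,  5.33392447e-02,  1.61427180e+00,  3.41651983e-05,
        1.47599320e+00, -1.19032545e-01]), 'joint_vel': array([ 0.00247937,  0.00064459, -0.00214118,  0.00080045,  0.00158239,
       -0.00017131]), 'joint_efforts': array([ 8.17147593e-04, -3.93676043e+01, -3.70180678e+01, -1.05868410e-04,
        7.03051468e-03,  6.33809591e-06]), 'tool_pos': array([ 0.13744022, -0.60922359,  0.30268705]), 'tool_rot': array([ 0.55278276, -0.55175196,  0.44207856, -0.44109811]), 'contact_force': array([-0.12689788, -0.0011823 , -0.25893394]), 'ft_torque': array([0.05242781, 0.00526175, 0.06734516]), 'gripper_width': 0.9953515349400889}
scene {'intrinsics': array([[455.35921367,   0.        , 245.00816378],
       [  0.        , 455.35921367, 187.16940511],
       [  0.        ,   0.        ,   1.        ]]), 'xyz': array([1.16024986, 0.53202277, 0.91887479]), 'rotation': array([-0.15593435,  0.38372302,  0.83827378, -0.35459581])}
top {'intrinsics': array([[381.32546149,   0.        , 251.98711082],
       [  0.        , 381.32546149, 188.23136508],
       [  0.        ,   0.        ,   1.        ]]), 'xyz': array([ 0.39997781, -0.02797733,  1.0663721 ]), 'rotation': array([ 0.05563875, -0.70170925,  0.70848682, -0.0505459 ])}
wrist {'intrinsics': array([[314.85220613,   0.        , 251.66261094],
       [  0.        , 314.85220613, 199.55833868],
       [  0.        ,   0.        ,   1.        ]]), 'tool_from_camera': array([[ 9.99999594e-01, -4.97981406e-04, -7.50783597e-04,
         3.32514438e-04],
       [ 5.83921764e-04, -2.76359885e-01,  9.61054043e-01,
        -7.09835907e-02],
       [-6.86073512e-04, -9.61054091e-01, -2.76359482e-01,
         6.98041360e-02],
       [ 0.00000000e+00,  0.00000000e+00,  0.00000000e+00,
         1.00000000e+00]])}
0.0726
```

View pics/scene0.png

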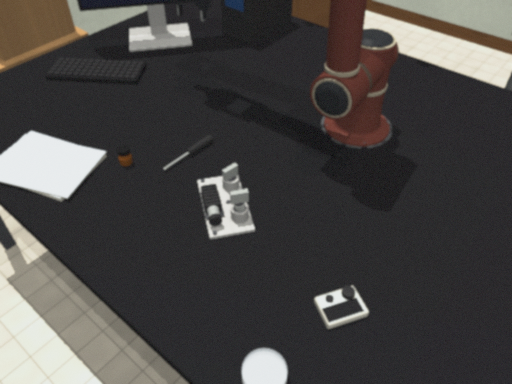

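View pics/top0.png

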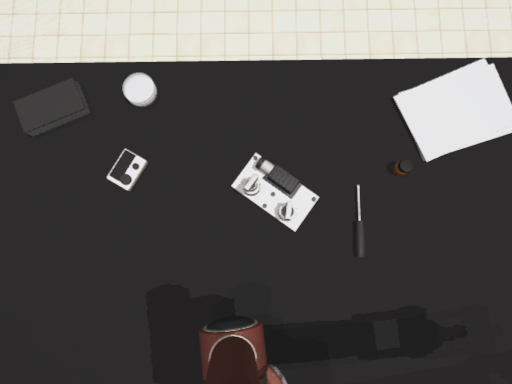

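View pics/wrist0.png

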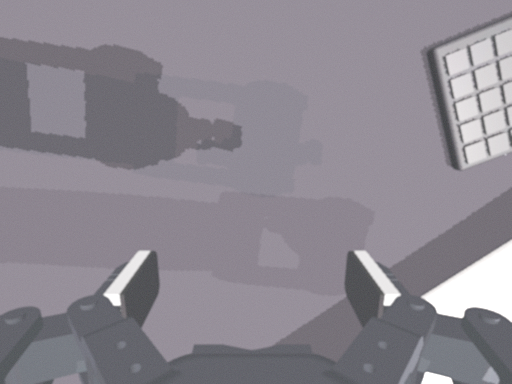

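Run:
```python
import cv2
a=cv2.imread('pics/scene0.png')[150:250,180:280]
b=cv2.imread('pics/top0.png')[140:240,220:330]
cv2.imwrite('pics/sc.png',cv2.resize(a,None,fx=6,fy=6,interpolation=cv2.INTER_CUBIC))
cv2.imwrite('pics/tc.png',cv2.resize(b,None,fx=6,fy=6,interpolation=cv2.INTER_CUBIC))
```

```text
(no output)
```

View pics/sc.png

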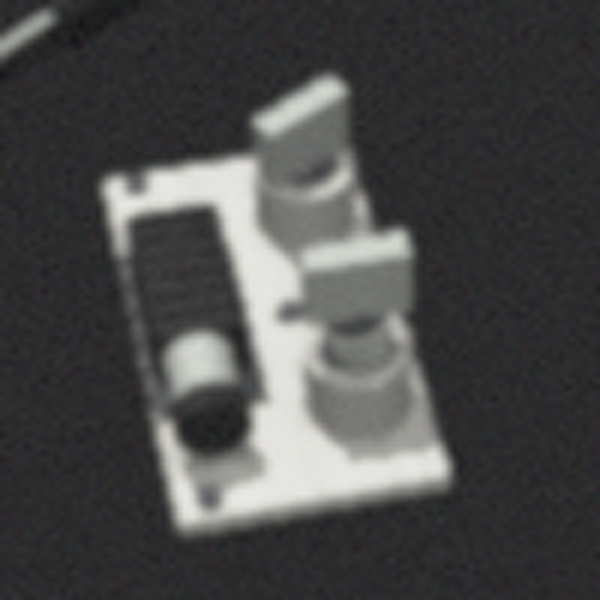

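View pics/tc.png

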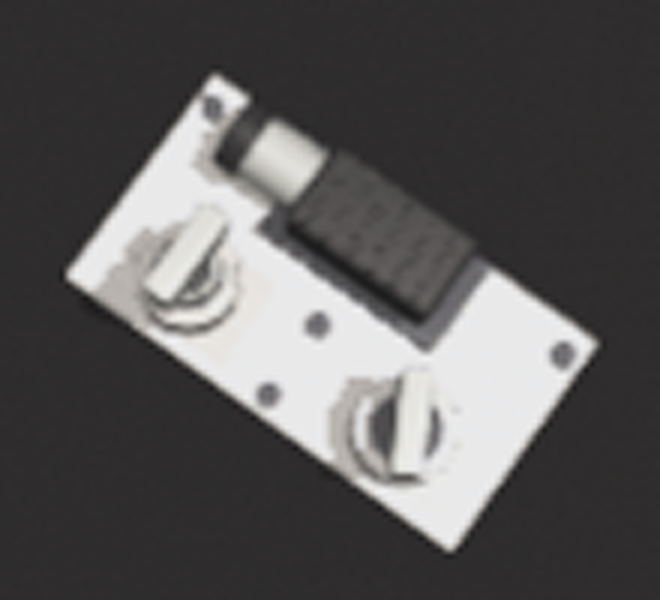

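```bash
cat > h.py <<'E'
import numpy as np,cv2
from scipy.spatial.transform import Rotation as R
from plant import *
def q(w): return R.from_quat([w[1],w[2],w[3],w[0]])
def ray(n,u,v,st=None):
    c=camera_info(n);K=c['intrinsics'];d=np.linalg.solve(K,[u,v,1.])
    if n=='wrist':
        T=c['tool_from_camera'];r=q(st['tool_rot']);return r.apply(T[:3,3])+st['tool_pos'],r.apply(T[:3,:3]@d)
    return c['xyz'],q(c['rotation']).apply(d)
def plane(n,u,v,z,st=None):
    o,d=ray(n,u,v,st);return o+d*(z-o[2])/d[2]
def tri(*rs):
    A=0;b=0
    for o,d in rs:
        d=d/np.linalg.norm(d);P=np.eye(3)-np.outer(d,d);A=A+P;b=b+P@o
    x=np.linalg.solve(A,b);return x,[np.linalg.norm((np.eye(3)-np.outer(d,d)/(d@d))@(x-o)) for o,d in rs]
E
python3 - <<'E'
from h import *
np.set_printoptions(precision=4,suppress=True)
T=lambda x,y:((x+.5)/6-.5+220,(y+.5)/6-.5+140)
S=lambda x,y:((x+.5)/6-.5+180,(y+.5)/6-.5+150)
print(tri(ray('top',*T(189,255)),ray('scene',*S(357,250))))
print(tri(ray('top',*T(410,420)),ray('scene',*S(301,103))))
for p in [(165,300),(215,210)]: print(plane('top',*T(*p),.11))
for p in [(402,475),(413,370)]: print(plane('top',*T(*p),.086))
for p in [(303,260),(408,240)]: print(plane('scene',*S(*p),.11))
for p in [(215,73),(67,275),(450,550),(598,343)]: print(plane('top',*T(*p),.012))
s=state();print(q(s['tool_rot']).as_matrix())
E
```

```text
(array([ 0.5616, -0.0201,  0.1068]), [np.float64(0.0006532399825666548), np.float64(0.0006532399825667405)])
(array([ 0.4927, -0.1147,  0.0876]), [np.float64(0.0015355966019797486), np.float64(0.0015355966019796347)])
[ 0.5415 -0.0093  0.11  ]
[ 0.58   -0.0308  0.11  ]
[ 0.4683 -0.1097  0.086 ]
[ 0.5135 -0.1154  0.086 ]
[ 0.5834 -0.0317  0.11  ]
[ 0.5459 -0.0061  0.11  ]
[ 0.6643 -0.0318  0.012 ]
[0.5683 0.0383 0.012 ]
[ 0.439 -0.137  0.012]
[ 0.5338 -0.2081  0.012 ]
[[ 0.22   -0.0001  0.9755]
 [-0.9755  0.0016  0.22  ]
 [-0.0016 -1.      0.0002]]
```

carry_out:
  rows:
    - [[0, 0, -0.73, 0.4, 0.5, 0, 85], [0, 0, -0.73, 0.71, 0.97, 0, 85], [0, 0, -0.73, 0.71, 0.97, 0, 85], [0, 0, -0.73, 0.71, 0.97, 0, 85], [0, 0, -0.73, 0.71, 0.97, 0, 85]]

```text
time: 0.65
tool_pos: [0.2677, -0.4327, 0.3035]
tool_rot: [0.491, -0.491, 0.509, -0.509]
contact_force: [0.9, -0.7, -0.1]
gripper_width: 0.991
```

carry_out:
  rows:
    - [[0, 0, -0.73, 0.71, 0.97, 0, 85], [0, 0, -0.73, 0.71, 0.97, 0, 85], [0, 0, -0.73, 0.71, 0.97, 0, 85], [0, 0, -0.73, 0.71, 0.97, 0, 85], [0, 0, -0.73, 0.71, 0.97, 0, 85]]

```text
time: 1.15
tool_pos: [0.4097, -0.2386, 0.3038]
tool_rot: [-0.423, 0.422, -0.567, 0.567]
contact_force: [0.7, -0.1, 0.2]
gripper_width: 0.996
```

carry_out:
  rows:
    - [[0, 0, -0.73, 0.67, 0.96, -0.3, 85], [0, 0, -0.73, 0.67, 0.96, -0.3, 85], [0, 0, -0.73, 0.67, 0.96, -0.3, 85], [0, 0, -0.73, 0.67, 0.96, -0.3, 85], [0, 0, -0.73, 0.67, 0.96, -0.3, 85]]

```text
time: 1.65
tool_pos: [0.5437, -0.0465, 0.2433]
tool_rot: [-0.347, 0.347, -0.616, 0.616]
contact_force: [0.2, -1.3, 0.1]
gripper_width: 0.993
```

carry_out:
  rows:
    - [[0, 0, 0, 0.18, 0.3, -0.3, 85], [0, 0, 0, 0, 0, 0, 85], [0, 0, 0, 0, 0, 0, 85]]

```text
time: 1.95
tool_pos: [0.5497, -0.037, 0.2314]
tool_rot: [0.347, -0.348, 0.616, -0.615]
contact_force: [0.4, 0.4, 0.9]
gripper_width: 0.995
```

Run:
```python
from h import *
np.set_printoptions(precision=4,suppress=True)
s=state();print(s['tool_pos'],s['joint_pos'],q(s['tool_rot']).as_matrix())
f=grab_frame('wrist');cv2.imwrite('pics/w1.png',cv2.resize(f,None,fx=1.5,fy=1.5,interpolation=cv2.INTER_CUBIC))
```

```text
[ 0.5497 -0.037   0.2314] [-0.202  -0.067   1.8555 -0.0007  1.3546  1.9113] [[-0.5161 -0.0016  0.8565]
 [-0.8565 -0.0004 -0.5161]
 [ 0.0011 -1.     -0.0012]]
```

View pics/w1.png

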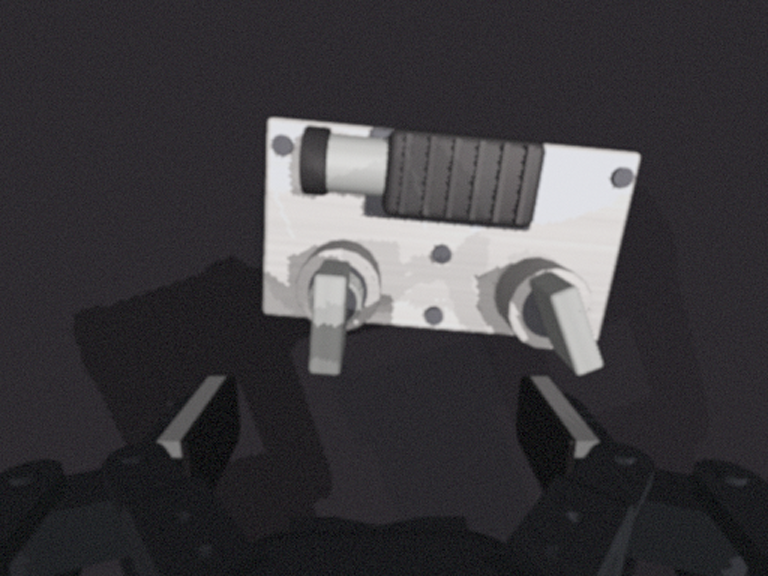

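Run:
```python
from h import *
f=cv2.imread('pics/w1.png')[230:400,260:640]
cv2.imwrite('pics/w1c.png',cv2.resize(f,None,fx=2.1,fy=2.1,interpolation=cv2.INTER_CUBIC))
```

```text
(no output)
```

View pics/w1c.png

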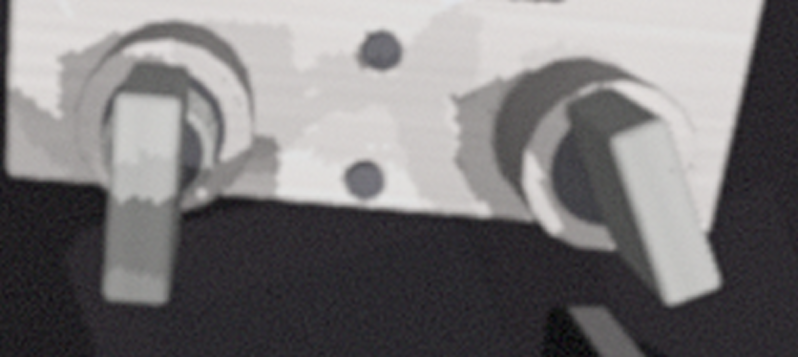

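Run:
```python
from h import *
np.set_printoptions(precision=4,suppress=True)
s=state()
W=lambda x,y:(((x+.5)/2.1+260)/1.5-.5,((y+.5)/2.1+230)/1.5-.5)
T=lambda x,y:((x+.5)/6-.5+220,(y+.5)/6-.5+140)
S=lambda x,y:((x+.5)/6-.5+180,(y+.5)/6-.5+150)
C=[(113,95),(183,97),(168,304),(102,299)]
for z in (.104,.107,.110):
    P=[plane('wrist',*W(*c),z,s) for c in C]
    c=np.mean(P,0);d=(P[0]+P[1]-P[2]-P[3])/2
    print(z,c,np.linalg.norm(d),np.degrees(np.arctan2(d[1],d[0])),np.linalg.norm(P[0]-P[1]),np.linalg.norm(P[2]-P[3]))
# perspective centre via diagonals
a=np.cross([*C[0],1],[*C[2],1]);b=np.cross([*C[1],1],[*C[3],1]);x=np.cross(a,b);x=x[:2]/x[2]
print(tri(ray('wrist',*W(*x),s),ray('top',*T(189,255)),ray('scene',*S(357,250))))
print(tri(ray('wrist',*W(*x),s),ray('top',*T(189,255))))
print(tri(ray('wrist',*W(*x),s),ray('scene',*S(357,250))))
# boss top circle centre approx in wrist
print(plane('wrist',*W(165,120),.048,s))
print(np.degrees(np.arctan2(-.8565,-.5161)))
```

```text
0.104 [ 0.5619 -0.0188  0.104 ] 0.04627759891951334 -36.28691473205781 0.014404934397528938 0.01444703781228802
0.107 [ 0.5627 -0.0196  0.107 ] 0.045580311389735576 -36.286914732057845 0.014187888108240395 0.014229357129972257
0.11 [ 0.5634 -0.0205  0.11  ] 0.044883023859957905 -36.28691473205781 0.01397084181895184 0.014011676447656512
(array([ 0.5621, -0.0198,  0.107 ]), [np.float64(0.0006946319649145057), np.float64(0.000894290711566428), np.float64(0.0006130527752021866)])
(array([ 0.5619, -0.0192,  0.1043]), [np.float64(0.0003960116342802454), np.float64(0.0003960116342800568)])
(array([ 0.5629, -0.0198,  0.108 ]), [np.float64(6.337052676629754e-05), np.float64(6.337052676627713e-05)])
[ 0.5646 -0.0211  0.048 ]
-121.07184681590299
```

carry_out:
  rows:
    - [[0, 0, -0.65, 0.32, 0.43, -0.3, 85], [0, 0, -0.65, 0, 0, -0.5, 85], [0, 0, 0, 0, 0, -0.5, 85], [0, 0, 0, 0, 0, -0.4, 85], [0, 0, 0, 0, 0, 0, 85]]

```text
time: 2.5
tool_pos: [0.5614, -0.0202, 0.1617]
tool_rot: [0.318, -0.32, 0.632, -0.63]
contact_force: [0.3, 0.5, 0.4]
gripper_width: 0.99
```

Run:
```python
from h import *
np.set_printoptions(precision=4,suppress=True)
f=grab_frame('wrist');cv2.imwrite('pics/w2.png',cv2.resize(f,None,fx=1.5,fy=1.5,interpolation=cv2.INTER_CUBIC))
s=state();print(s['time'],s['tool_pos'],s['joint_pos'],q(s['tool_rot']).as_matrix())
```

```text
2.55 [ 0.5623 -0.0202  0.1632] [-0.1681  0.0358  1.8757 -0.0001  1.2319  2.0376] [[-0.5931 -0.0019  0.8052]
 [-0.8052  0.0002 -0.5931]
 [ 0.0009 -1.     -0.0016]]
```

View pics/w2.png

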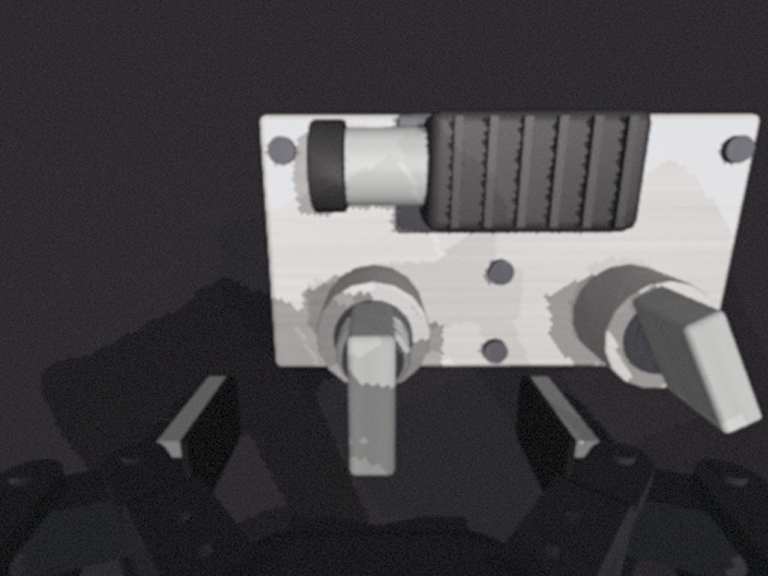

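carry_out:
  rows:
    - [[0, 0, 0, 0.02, 0.025, -0.3, 85], [0, 0, 0, 0, 0, 0, 40], [0, 0, 0, 0, 0, 0, 25], [0, 0, 0, 0, 0, 0, 18], [0, 0, 0, 0, 0, 0, 18]]

```text
time: 3.05
tool_pos: [0.5642, -0.0182, 0.1525]
tool_rot: [-0.32, 0.319, -0.631, 0.631]
contact_force: [-0.0, 1.0, -0.7]
gripper_width: 0.326
```

carry_out:
  rows:
    - [[0, 0, 0, 0, 0, 0, 18], [0, 0, 0, 0, 0, 0, 18], [0, 0, 0, 0, 0, 0, 18]]

```text
time: 3.35
tool_pos: [0.5639, -0.0183, 0.152]
tool_rot: [-0.319, 0.319, -0.631, 0.631]
contact_force: [0.3, -0.9, 0.7]
gripper_width: 0.212
```

```bash
cat > snap.py <<'E'
import sys
from h import *
np.set_printoptions(precision=4,suppress=True)
f=grab_frame('wrist');cv2.imwrite('pics/%s.png'%sys.argv[1],cv2.resize(f[150:],None,fx=1.5,fy=1.5,interpolation=cv2.INTER_CUBIC))
s=state();m=q(s['tool_rot']).as_matrix();print(s['time'],s['tool_pos'],'q6',np.degrees(s['joint_pos'][5]),'yaw',np.degrees(np.arctan2(m[1,0],m[0,0])),'w',s['gripper_width']*85.4,s['contact_force'],s['ft_torque'])
E
python3 snap.py w3
```

```text
3.4 [ 0.5639 -0.0182  0.1519] q6 116.8785723269894 yaw -126.2882280235252 w 18.30114497024185 [ 0.0665  0.1797 -0.0955] [-0.0072 -0.0133 -0.036 ]
```

View pics/w3.png

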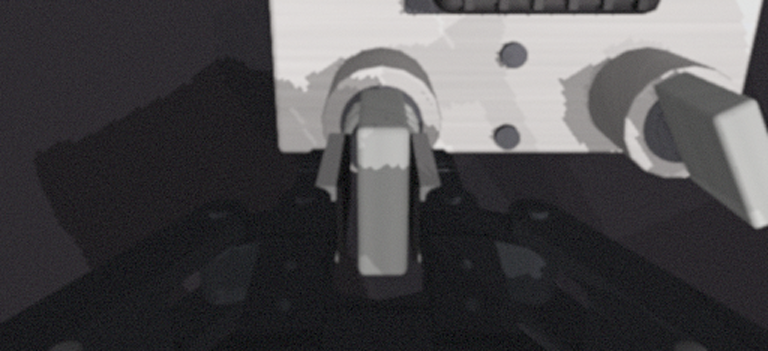

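carry_out:
  rows:
    - [[0, 0, 0.8, 0, 0, 0, 18], [0, 0, 1, 0, 0, 0, 18], [0, 0, 1, 0, 0, 0, 18], [0, 0, 1, 0, 0, 0, 18], [0, 0, 1, 0, 0, 0, 18]]

```text
time: 3.9
tool_pos: [0.5631, -0.0186, 0.1516]
tool_rot: [0.42, -0.422, 0.569, -0.568]
contact_force: [-2.0, -1.4, 1.1]
gripper_width: 0.211
```

carry_out:
  rows:
    - [[0, 0, 1, 0, 0, 0, 18], [0, 0, 1, 0, 0, 0, 18], [0, 0, 1, 0, 0, 0, 18], [0, 0, 1, 0, 0, 0, 18], [0, 0, 1, 0, 0, 0, 18]]

```text
time: 4.4
tool_pos: [0.5634, -0.0188, 0.1519]
tool_rot: [-0.513, 0.514, -0.487, 0.486]
contact_force: [-2.8, -2.5, 0.7]
gripper_width: 0.211
```

```bash
python3 snap.py w4
```

```text
4.45 [ 0.5635 -0.0188  0.1519] q6 77.42100795051194 yaw -86.83565199225225 w 17.844226214676667 [-1.3933 -1.5246  0.7576] [-0.2392  0.1324 -0.0231]
```

View pics/w4.png

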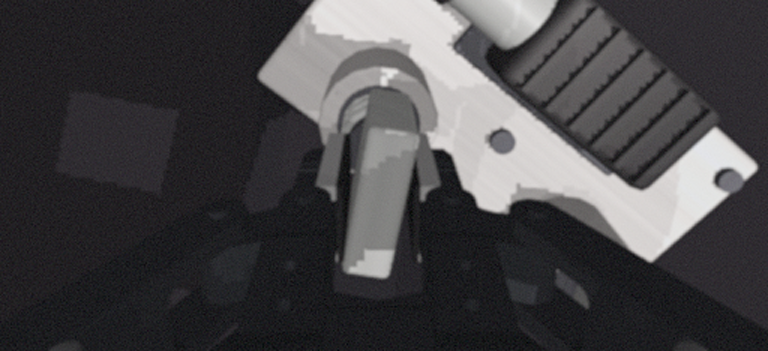

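carry_out:
  rows:
    - [[0, 0, 1, 0, 0, 0, 18], [0, 0, 1, 0, 0, 0, 18], [0, 0, 1, 0, 0, 0, 18], [0, 0, 1, 0, 0, 0, 18], [0, 0, 1, 0, 0, 0, 18]]

```text
time: 4.95
tool_pos: [0.5637, -0.0187, 0.1521]
tool_rot: [-0.589, 0.59, -0.39, 0.39]
contact_force: [-2.2, -2.9, 1.3]
gripper_width: 0.207
```

```bash
python3 snap.py w5
```

```text
5.0 [ 0.5638 -0.0186  0.152 ] q6 57.4857396062266 yaw -66.9033086949874 w 18.16561958064761 [ 0.4316 -1.0734  0.2839] [-0.1734 -0.0219  0.0208]
```

View pics/w5.png

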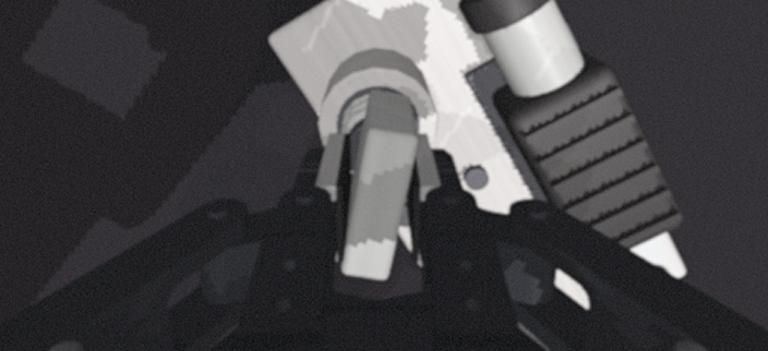

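No drop yet: the bar's top face still runs from row ~130 to ~278. I'll carry on in smaller steps.

carry_out:
  rows:
    - [[0, 0, 1, 0, 0, 0, 18], [0, 0, 1, 0, 0, 0, 18], [0, 0, 1, 0, 0, 0, 18], [0, 0, 1, 0, 0, 0, 18]]

```text
time: 5.4
tool_pos: [0.564, -0.0185, 0.1522]
tool_rot: [-0.638, 0.638, -0.305, 0.305]
contact_force: [-1.2, -1.1, 0.8]
gripper_width: 0.21
```

```bash
python3 snap.py w6
```

```text
5.45 [ 0.564  -0.0184  0.1522] q6 41.53770326782184 yaw -50.955558061907205 w 17.89515654604665 [-0.3567  0.3008  0.2636] [-0.0059 -0.0507 -0.0089]
```

View pics/w6.png

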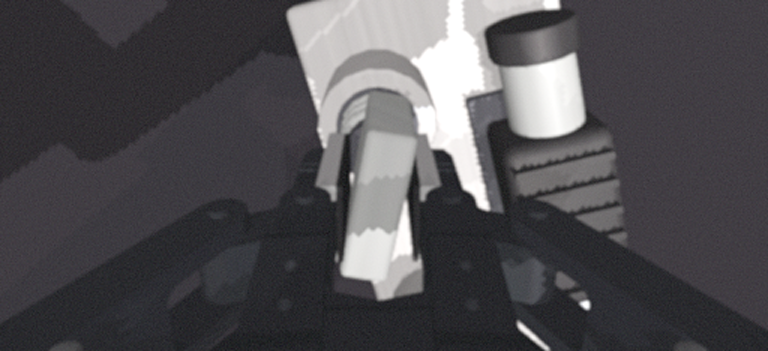

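carry_out:
  rows:
    - [[0, 0, 1, 0, 0, 0, 18], [0, 0, 1, 0, 0, 0, 18], [0, 0, 1, 0, 0, 0, 18]]

```text
time: 5.75
tool_pos: [0.564, -0.0181, 0.1518]
tool_rot: [0.667, -0.666, 0.237, -0.237]
contact_force: [-0.8, -0.2, -0.4]
gripper_width: 0.211
```

```bash
python3 snap.py w7
```

```text
5.8 [ 0.564  -0.0181  0.1518] q6 29.578069786796334 yaw -38.99096209575457 w 17.679194396501675 [0.0923 0.1348 0.4832] [-0.032   0.0797 -0.0147]
```

View pics/w7.png

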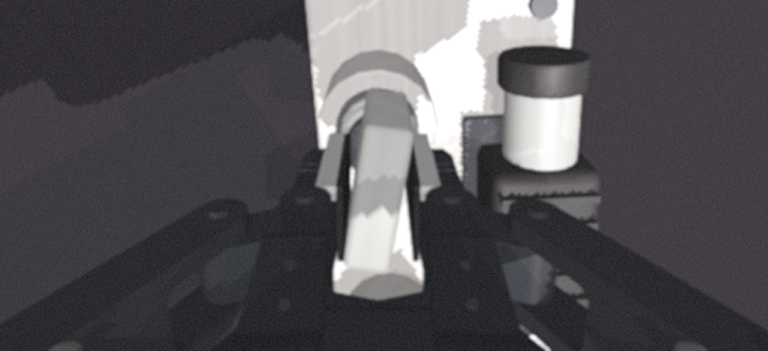

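```bash
cat > mont.py <<'E'
import sys,cv2,numpy as np
cv2.imwrite('pics/%s.png'%sys.argv[1],np.hstack([cv2.resize(cv2.imread('pics/%s.png'%n)[40:310,310:440],None,fx=2,fy=2) for n in sys.argv[2:]]))
E
python3 mont.py m1 w5 w6 w7
```

```text
(no output)
```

View pics/m1.png

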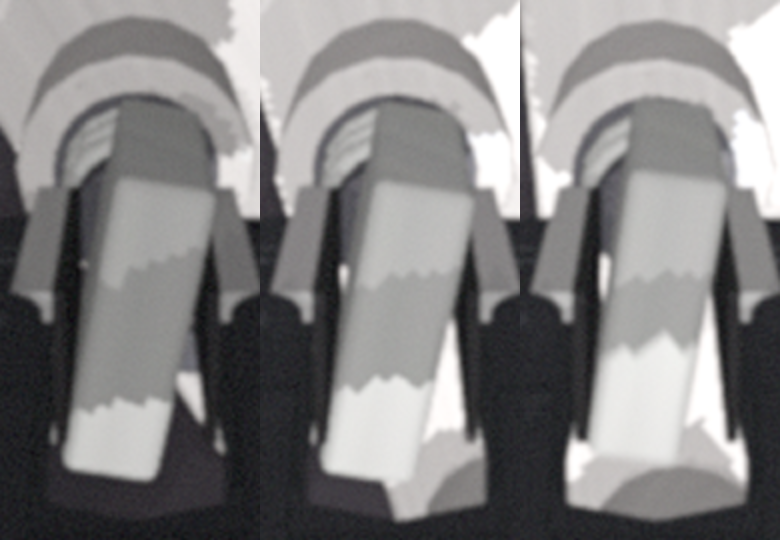

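```bash
cat > zfit.py <<'E'
from h import *
from scipy.optimize import least_squares
def fit(C,s,off):
    px=[(((x-off)/2+310+.5)/1.5-.5,(y/2+40+.5)/1.5-.5+150) for x,y in C]
    def pred(p):
        c=np.array(p[:2]);u=np.array([np.cos(p[2]),np.sin(p[2])]);v=np.array([-u[1],u[0]])
        cam=camera_info('wrist');T=cam['tool_from_camera'];r=q(s['tool_rot']);out=[]
        for a,b in [(-1,1),(-1,-1),(1,-1),(1,1)]:
            P=np.r_[c+a*.023*u+b*.007*v,p[3]]
            X=T[:3,:3].T@(r.inv().apply(P-s['tool_pos'])-T[:3,3]);x=cam['intrinsics']@X;out.append(x[:2]/x[2])
        return np.array(out)
    m=r0=q(s['tool_rot']).as_matrix();zd=m[:2,2];best=None
    for fl in (0,np.pi):
        o=least_squares(lambda p:(pred(p)-px).ravel(),[*s['tool_pos'][:2],np.arctan2(zd[1],zd[0])+fl,.105])
        if best is None or o.cost<best.cost: best=o
    return best.x,np.degrees(best.x[2])%180,best.cost
E
python3 - <<'E'
from zfit import *
np.set_printoptions(precision=4,suppress=True)
s=state();s6=dict(s);s6['tool_pos']=np.array([.564,-.0184,.1522])
s6['tool_rot']=np.array([-0.638, 0.638, -0.305, 0.305])/np.linalg.norm([-0.638, 0.638, -0.305, 0.305])
print(fit([(378,180),(474,192),(415,482),(322,468)],s6,260))
print(fit([(628,172),(726,180),(682,462),(588,452)],s,520))
s5=dict(s);s5['tool_pos']=np.array([.5638,-.0186,.152]);a=np.array([-0.589, 0.59, -0.39, 0.39]);s5['tool_rot']=a/np.linalg.norm(a)
print(fit([(118,176),(215,190),(155,482),(63,466)],s5,0))
E
```

```text
(array([ 0.5484, -0.0312,  3.6281,  0.0775]), np.float64(27.87422276014371), np.float64(1912.803468293599))
(array([ 0.5503, -0.0349,  3.8846,  0.0697]), np.float64(42.56929447913291), np.float64(1861.0588658851884))
(array([ 0.5461, -0.0264,  3.3543,  0.0782]), np.float64(12.186196650544929), np.float64(1932.6030418021908))
```

```bash
sed -i 's/\[(-1,1),(-1,-1),(1,-1),(1,1)\]/[(1,1),(1,-1),(-1,-1),(-1,1)]/' zfit.py
python3 - <<'E'
from zfit import *
np.set_printoptions(precision=4,suppress=True)
s=state();s6=dict(s);s6['tool_pos']=np.array([.564,-.0184,.1522])
s6['tool_rot']=np.array([-0.638, 0.638, -0.305, 0.305])/np.linalg.norm([-0.638, 0.638, -0.305, 0.305])
print(fit([(378,180),(474,192),(415,482),(322,468)],s6,260))
print(fit([(628,172),(726,180),(682,462),(588,452)],s,520))
s5=dict(s);s5['tool_pos']=np.array([.5638,-.0186,.152]);a=np.array([-0.589, 0.59, -0.39, 0.39]);s5['tool_rot']=a/np.linalg.norm(a)
print(fit([(118,176),(215,190),(155,482),(63,466)],s5,0))
E
```

```text
(array([ 0.5619, -0.0201,  0.5055,  0.1068]), np.float64(28.962591925006695), np.float64(2.488613168559661))
(array([ 0.5619, -0.0205,  0.7595,  0.1018]), np.float64(43.518329693711756), np.float64(0.8514205005120163))
(array([ 0.562 , -0.0195,  6.5113,  0.1073]), np.float64(13.069380738593566), np.float64(2.2818451409919662))
```

carry_out:
  rows:
    - [[0, 0, 0, 0, 0, 0, 26], [0, 0, 0, 0, 0, 0, 26], [0, 0, 0, 0, 0, 0, 26], [0, 0, 0, 0, 0, 0, 26]]

```text
time: 6.2
tool_pos: [0.5639, -0.0182, 0.1519]
tool_rot: [0.666, -0.666, 0.237, -0.237]
contact_force: [-0.2, 0.4, -0.4]
gripper_width: 0.301
```

```bash
python3 snap.py w8; python3 mont.py m2 w7 w8
```

```text
6.25 [ 0.5639 -0.0183  0.1519] q6 29.71618369885199 yaw -39.131124801040166 w 26.109905743164454 [ 0.3595 -0.7438 -0.4142] [-0.0351  0.0012 -0.0284]
```

View pics/m2.png

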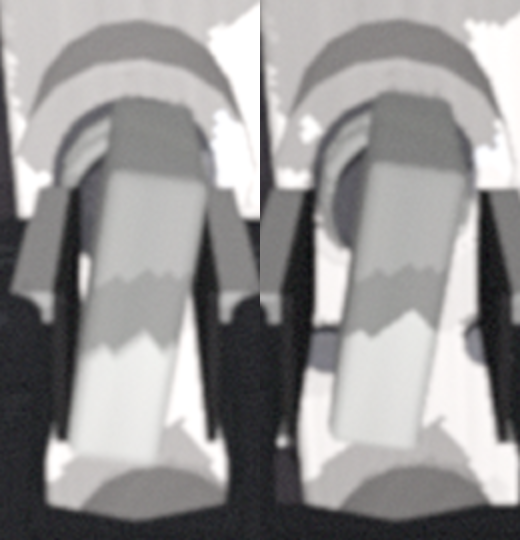

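Run:
```python
from zfit import *
np.set_printoptions(precision=4,suppress=True)
s=state()
print(fit([(370,162),(466,174),(416,447),(330,436)],s,260))
```

```text
(array([ 0.5614, -0.021 ,  7.0248,  0.0976]), np.float64(42.49390500903297), np.float64(0.4012696290086416))
```

carry_out:
  rows:
    - [[0, 0, 0, -0.04, -0.04, -0.15, 26], [0, 0, 0, 0, 0, 0, 18], [0, 0, 0, 0, 0, 0, 18], [0, 0, 0, 0, 0, 0, 18], [0, 0, -0.5, 0, 0, 0, 18]]

```text
time: 6.75
tool_pos: [0.5624, -0.0199, 0.146]
tool_rot: [0.662, -0.662, 0.248, -0.249]
contact_force: [-0.2, -1.0, -0.1]
gripper_width: 0.208
```

carry_out:
  rows:
    - [[0, 0, -1, 0, 0, 0, 18], [0, 0, -1, 0, 0, 0, 18], [0, 0, -1, 0, 0, 0, 18], [0, 0, -1, 0, 0, 0, 18], [0, 0, -1, 0, 0, 0, 18]]

```text
time: 7.25
tool_pos: [0.5622, -0.0198, 0.146]
tool_rot: [-0.608, 0.608, -0.36, 0.36]
contact_force: [-0.6, 0.6, -0.1]
gripper_width: 0.214
```

```bash
python3 snap.py w9; python3 mont.py m3 w8 w9
```

```text
7.3 [ 0.5622 -0.0198  0.146 ] q6 51.75538620025438 yaw -61.357717071349285 w 17.994956993415702 [-0.7247  0.2104  0.0986] [-0.0261  0.0202  0.0394]
```

View pics/m3.png

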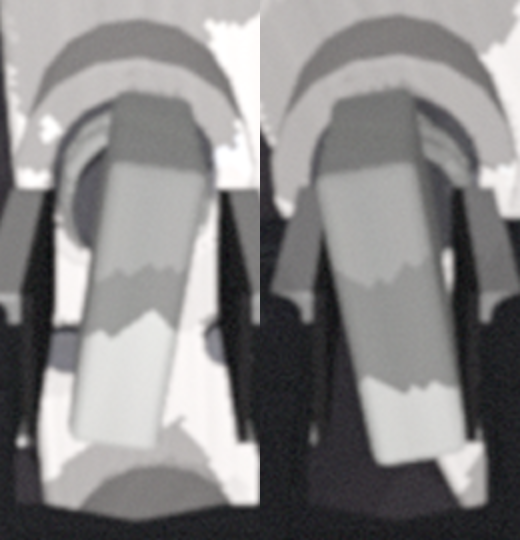

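carry_out:
  rows:
    - [[0, 0, -1, 0, 0, 0, 18], [0, 0, -1, 0, 0, 0, 18], [0, 0, -1, 0, 0, 0, 18], [0, 0, -1, 0, 0, 0, 18], [0, 0, -1, 0, 0, 0, 18]]

```text
time: 7.8
tool_pos: [0.5621, -0.0196, 0.1457]
tool_rot: [0.537, -0.537, 0.46, -0.46]
contact_force: [0.3, 0.7, -0.7]
gripper_width: 0.213
```

carry_out:
  rows:
    - [[0, 0, -1, 0, 0, 0, 18], [0, 0, -1, 0, 0, 0, 18], [0, 0, -1, 0, 0, 0, 18], [0, 0, -1, 0, 0, 0, 18], [0, 0, -1, 0, 0, 0, 18]]

```text
time: 8.3
tool_pos: [0.562, -0.0195, 0.1455]
tool_rot: [0.449, -0.449, 0.547, -0.546]
contact_force: [-0.3, 2.0, -0.9]
gripper_width: 0.211
```

carry_out:
  rows:
    - [[0, 0, -1, 0, 0, 0, 18], [0, 0, -1, 0, 0, 0, 18], [0, 0, -1, 0, 0, 0, 18], [0, 0, -1, 0, 0, 0, 18], [0, 0, -1, 0, 0, 0, 18]]

```text
time: 8.8
tool_pos: [0.5621, -0.0193, 0.1455]
tool_rot: [0.347, -0.347, 0.616, -0.616]
contact_force: [-0.1, 2.2, -2.0]
gripper_width: 0.215
```

```bash
python3 snap.py w10; python3 mont.py m4 w9 w10
```

```text
8.85 [ 0.5621 -0.0194  0.1456] q6 111.68558845704763 yaw -121.28462544020951 w 18.302005030157407 [ 0.7758  0.7139 -0.7062] [ 0.1751 -0.0442  0.023 ]
```

View pics/m4.png

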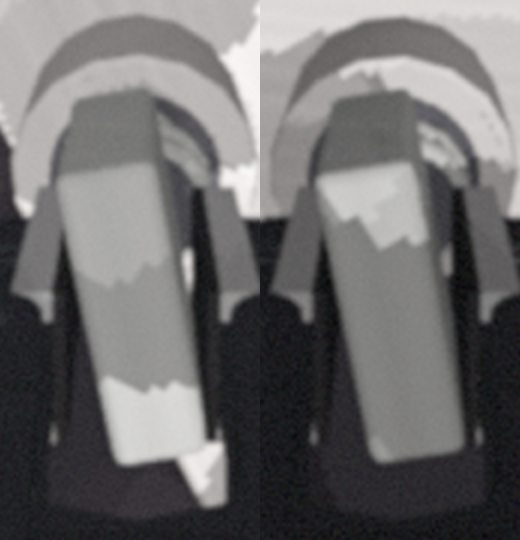

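Run:
```python
from zfit import *
np.set_printoptions(precision=4,suppress=True)
s=state();s9=dict(s);s9['tool_pos']=np.array([.5622,-.0198,.146]);a=np.array([-0.608, 0.608, -0.36, 0.36]);s9['tool_rot']=a/np.linalg.norm(a)
print(fit([(57,178),(155,164),(205,453),(115,466)],s9,0))
print(fit([(317,178),(414,164),(465,450),(376,464)],s,260))
```

```text
(array([ 0.5616, -0.0203,  0.6651,  0.0992]), np.float64(38.10770228169264), np.float64(1.353136128361815))
(array([ 0.561 , -0.0189, -0.3779,  0.0978]), np.float64(158.34961783732217), np.float64(1.4591573541412106))
```

carry_out:
  rows:
    - [[0, 0, -1, 0, 0, 0, 18], [0, 0, -1, 0, 0, 0, 18], [0, 0, -1, 0, 0, 0, 18], [0, 0, -1, 0, 0, 0, 18], [0, 0, -1, 0, 0, 0, 18]]

```text
time: 9.35
tool_pos: [0.5623, -0.0195, 0.1458]
tool_rot: [0.236, -0.235, 0.667, -0.667]
contact_force: [1.2, 1.8, -1.2]
gripper_width: 0.21
```

carry_out:
  rows:
    - [[0, 0, -1, 0, 0, 0, 18], [0, 0, -1, 0, 0, 0, 18], [0, 0, -1, 0, 0, 0, 18], [0, 0, -1, 0, 0, 0, 18], [0, 0, -1, 0, 0, 0, 18]]

```text
time: 9.85
tool_pos: [0.5625, -0.0196, 0.146]
tool_rot: [0.116, -0.116, 0.698, -0.697]
contact_force: [0.7, 1.3, -1.7]
gripper_width: 0.208
```

carry_out:
  rows:
    - [[0, 0, -1, 0, 0, 0, 18], [0, 0, -1, 0, 0, 0, 18], [0, 0, -1, 0, 0, 0, 18], [0, 0, -1, 0, 0, 0, 18], [0, 0, 0, 0, 0, 0, 18]]

```text
time: 10.35
tool_pos: [0.5625, -0.0198, 0.1461]
tool_rot: [-0.019, 0.018, -0.707, 0.707]
contact_force: [1.3, 0.6, -0.1]
gripper_width: 0.209
```

```bash
python3 snap.py w11; python3 mont.py m5 w10 w11
```

```text
10.4 [ 0.5625 -0.0199  0.1461] q6 167.33259175681084 yaw -176.93254472281066 w 17.885136976061574 [ 1.2948  0.0923 -1.1335] [ 0.0781 -0.1047 -0.0045]
```

View pics/m5.png

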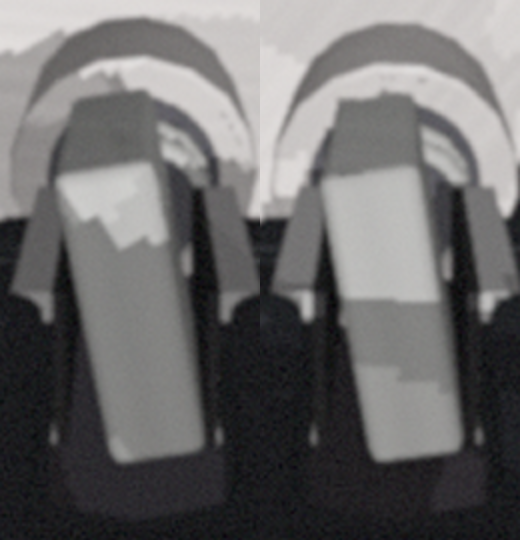

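carry_out:
  rows:
    - [[0, 0, 0, 0, 0, 0, 85], [0, 0, 0, 0, 0, 0, 85], [0, 0, 0, 0, 0, 0, 85], [0, 0, 0, 0, 0, 0, 85], [0, 0, 0, 0, 0, 0, 85]]

```text
time: 10.9
tool_pos: [0.5623, -0.0199, 0.146]
tool_rot: [-0.018, 0.018, -0.707, 0.707]
contact_force: [1.3, 0.7, 0.7]
gripper_width: 0.995
```

carry_out:
  rows:
    - [[0, 0, 0, 0, 0, 0, 85], [0, 0, 0, 0, 0, 0, 85], [0, 0, 0.5, 0, 0, 0, 85], [0, 0, 1, 0, 0, 0, 85], [0, 0, 1, 0, 0, 0, 85]]

```text
time: 11.4
tool_pos: [0.5623, -0.0199, 0.1459]
tool_rot: [-0.081, 0.081, -0.702, 0.703]
contact_force: [-0.0, 0.5, 1.0]
gripper_width: 0.993
```

carry_out:
  rows:
    - [[0, 0, 1, 0, 0, 0, 85], [0, 0, 1, 0, 0, 0, 85], [0, 0, 1, 0, 0, 0, 85], [0, 0, 1, 0, 0, 0, 85], [0, 0, 1, 0, 0, 0, 85]]

```text
time: 11.9
tool_pos: [0.5623, -0.0199, 0.1459]
tool_rot: [0.201, -0.201, 0.678, -0.678]
contact_force: [0.4, 0.7, 0.3]
gripper_width: 0.995
```

carry_out:
  rows:
    - [[0, 0, 1, 0, 0, 0, 85], [0, 0, 1, 0, 0, 0, 85], [0, 0, 1, 0, 0, 0, 85], [0, 0, 1, 0, 0, 0, 85], [0, 0, 1, 0, 0, 0, 85]]

```text
time: 12.4
tool_pos: [0.5623, -0.0199, 0.1459]
tool_rot: [0.316, -0.316, 0.633, -0.633]
contact_force: [0.2, 0.8, 0.2]
gripper_width: 0.996
```

carry_out:
  rows:
    - [[0, 0, 1, 0, 0, 0, 85], [0, 0, 1, 0, 0, 0, 85], [0, 0, 1, 0, 0, 0, 85], [0, 0, 1, 0, 0, 0, 85], [0, 0, 1, 0, 0, 0, 85]]

```text
time: 12.9
tool_pos: [0.5623, -0.0199, 0.1459]
tool_rot: [-0.421, 0.421, -0.568, 0.568]
contact_force: [0.0, -0.7, 0.4]
gripper_width: 0.993
```

carry_out:
  rows:
    - [[0, 0, 1, 0, 0, 0, 85], [0, 0, 1, 0, 0, 0, 85], [0, 0, 1, 0, 0, 0, 85], [0, 0, 1, 0, 0, 0, 85], [0, 0, 1, 0, 0, 0, 85]]

```text
time: 13.4
tool_pos: [0.5623, -0.0199, 0.1459]
tool_rot: [-0.513, 0.513, -0.486, 0.486]
contact_force: [-0.3, -0.1, -0.0]
gripper_width: 0.997
```

carry_out:
  rows:
    - [[0, 0, 1, 0, 0, 0, 85], [0, 0, 1, 0, 0, 0, 85], [0, 0, 1, 0, 0, 0, 85], [0, 0, 1, 0, 0, 0, 85], [0, 0, 1, 0, 0, 0, 85]]

```text
time: 13.9
tool_pos: [0.5623, -0.0199, 0.1459]
tool_rot: [-0.59, 0.59, -0.39, 0.39]
contact_force: [0.2, -0.8, 0.8]
gripper_width: 0.993
```

carry_out:
  rows:
    - [[0, 0, 1, 0, 0, 0, 85], [0, 0, 1, 0, 0, 0, 85], [0, 0, 1, 0, 0, 0, 85], [0, 0, 1, 0, 0, 0, 85], [0, 0, 1, 0, 0, 0, 85]]

```text
time: 14.4
tool_pos: [0.5623, -0.0199, 0.1459]
tool_rot: [-0.649, 0.649, -0.282, 0.281]
contact_force: [0.9, 0.8, 0.3]
gripper_width: 0.996
```

carry_out:
  rows:
    - [[0, 0, 1, 0, 0, 0, 85], [0, 0, 1, 0, 0, 0, 85], [0, 0, 1, 0, 0, 0, 85], [0, 0, 1, 0, 0, 0, 85], [0, 0, 1, 0, 0, 0, 85]]

```text
time: 14.9
tool_pos: [0.5623, -0.0199, 0.1459]
tool_rot: [0.688, -0.688, 0.165, -0.165]
contact_force: [-0.2, 0.7, -0.0]
gripper_width: 0.993
```

carry_out:
  rows:
    - [[0, 0, 1, 0, 0, 0, 85], [0, 0, 1, 0, 0, 0, 85], [0, 0, 1, 0, 0, 0, 85], [0, 0, 1, 0, 0, 0, 85], [0, 0, 1, 0, 0, 0, 85]]

```text
time: 15.4
tool_pos: [0.5623, -0.0199, 0.1459]
tool_rot: [0.706, -0.706, 0.043, -0.043]
contact_force: [0.1, 0.5, 0.5]
gripper_width: 0.992
```

```bash
python3 snap.py w12
```

```text
15.45 [ 0.5623 -0.0198  0.1459] q6 -2.7798811500089853 yaw -6.819508166446398 w 84.80865998054482 [ 0.7625 -0.1646  0.4327] [ 0.0294 -0.022  -0.0154]
```

View pics/w12.png

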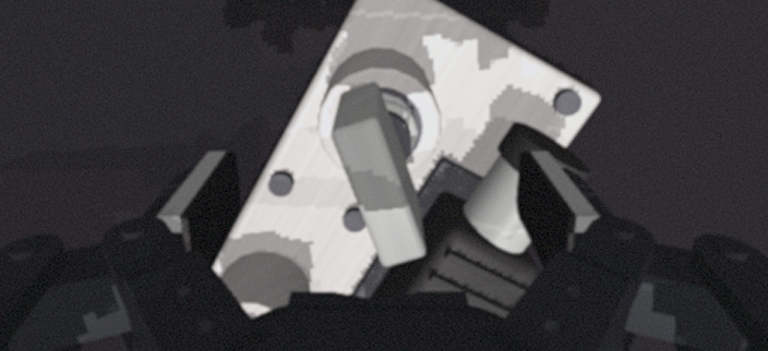

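carry_out:
  rows:
    - [[0, 0, 1, 0, 0, -0.08, 85], [0, 0, 1, 0, 0, 0, 85], [0, 0, 1, 0, 0, 0, 85], [0, 0, 0.5, 0, 0, 0, 50], [0, 0, 0, 0, 0, 0, 18]]

```text
time: 15.95
tool_pos: [0.5623, -0.0199, 0.1427]
tool_rot: [0.706, -0.706, -0.042, 0.042]
contact_force: [0.0, -0.1, -0.2]
gripper_width: 0.686
```

carry_out:
  rows:
    - [[0, 0, 0, 0, 0, 0, 18], [0, 0, 0, 0, 0, 0, 18], [0, 0, 0, 0, 0, 0, 18], [0, 0, 0, 0, 0, 0, 18], [0, 0, 0, 0, 0, 0, 18]]

```text
time: 16.45
tool_pos: [0.5623, -0.0199, 0.1427]
tool_rot: [0.706, -0.706, -0.043, 0.043]
contact_force: [-0.2, -0.3, 0.7]
gripper_width: 0.216
```

```bash
python3 snap.py w13; python3 mont.py m6 w11 w13
```

```text
16.5 [ 0.5623 -0.0199  0.1427] q6 -16.50146393401484 yaw 6.89768716998865 w 17.78507166118898 [0.3464 0.2854 0.1998] [0.0069 0.0002 0.0047]
```

View pics/m6.png

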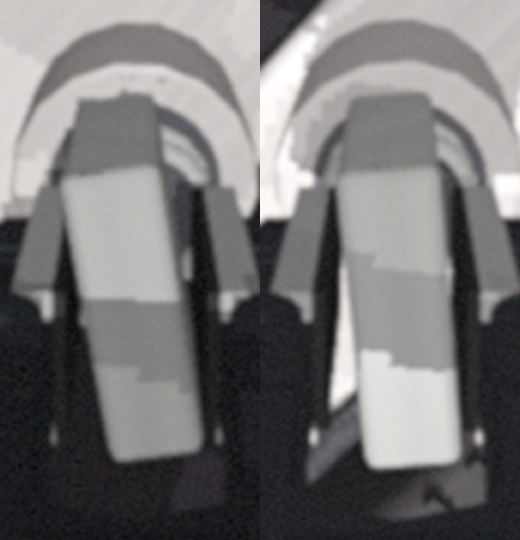

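carry_out:
  rows:
    - [[0, 0, -1, 0, 0, 0, 18], [0, 0, -1, 0, 0, 0, 18], [0, 0, -1, 0, 0, 0, 18], [0, 0, -1, 0, 0, 0, 18], [0, 0, -1, 0, 0, 0, 18]]

```text
time: 17.0
tool_pos: [0.5626, -0.0197, 0.1427]
tool_rot: [0.703, -0.702, 0.081, -0.082]
contact_force: [2.0, 1.8, -0.6]
gripper_width: 0.212
```

carry_out:
  rows:
    - [[0, 0, -1, 0, 0, 0, 18], [0, 0, -1, 0, 0, 0, 18], [0, 0, -1, 0, 0, 0, 18], [0, 0, -1, 0, 0, 0, 18], [0, 0, -1, 0, 0, 0, 18]]

```text
time: 17.5
tool_pos: [0.5624, -0.0198, 0.1426]
tool_rot: [0.678, -0.677, 0.202, -0.203]
contact_force: [1.8, 0.2, -0.9]
gripper_width: 0.213
```

carry_out:
  rows:
    - [[0, 0, -1, 0, 0, 0, 18], [0, 0, -1, 0, 0, 0, 18], [0, 0, -1, 0, 0, 0, 18], [0, 0, -1, 0, 0, 0, 18], [0, 0, -1, 0, 0, 0, 18]]

```text
time: 18.0
tool_pos: [0.5622, -0.0198, 0.1424]
tool_rot: [0.632, -0.632, 0.317, -0.317]
contact_force: [0.7, 0.5, -1.4]
gripper_width: 0.211
```

carry_out:
  rows:
    - [[0, 0, -1, 0, 0, -0.02, 18], [0, 0, -1, 0, 0, 0, 18], [0, 0, -1, 0, 0, 0, 18], [0, 0, -1, 0, 0, 0, 18], [0, 0, -1, 0, 0, 0, 18]]

```text
time: 18.5
tool_pos: [0.5622, -0.0197, 0.1418]
tool_rot: [0.568, -0.567, 0.422, -0.422]
contact_force: [0.1, 0.7, -0.6]
gripper_width: 0.215
```

```bash
python3 snap.py w14; python3 mont.py m7 w13 w14
```

```text
18.55 [ 0.5622 -0.0196  0.1418] q6 63.754874323868535 yaw -73.35661132414315 w 17.88496493899066 [-0.3054  0.3907  0.0349] [ 0.0629 -0.028  -0.0023]
```

View pics/m7.png

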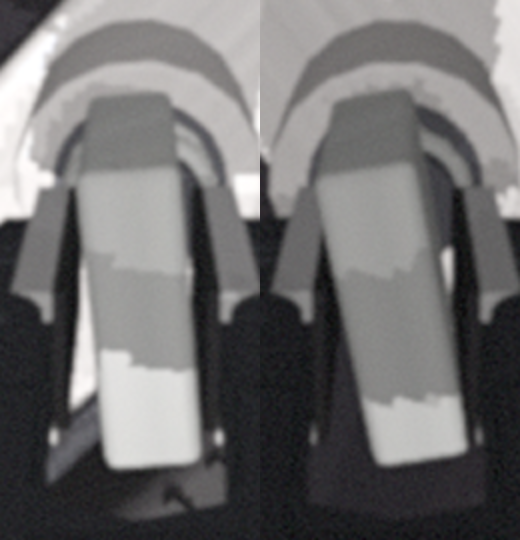

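carry_out:
  rows:
    - [[0, 0, -1, 0, 0, -0.02, 18], [0, 0, -1, 0, 0, 0, 18], [0, 0, -1, 0, 0, 0, 18], [0, 0, -1, 0, 0, 0, 18], [0, 0, -1, 0, 0, 0, 18]]

```text
time: 19.05
tool_pos: [0.5622, -0.0195, 0.1412]
tool_rot: [0.486, -0.486, 0.514, -0.513]
contact_force: [-0.8, 1.8, 0.6]
gripper_width: 0.211
```

carry_out:
  rows:
    - [[0, 0, -1, 0, 0, -0.02, 18], [0, 0, -1, 0, 0, 0, 18], [0, 0, -1, 0, 0, 0, 18], [0, 0, -1, 0, 0, 0, 18], [0, 0, -1, 0, 0, 0, 18]]

```text
time: 19.55
tool_pos: [0.5623, -0.0194, 0.1405]
tool_rot: [0.39, -0.389, 0.591, -0.59]
contact_force: [-0.2, 2.5, 1.3]
gripper_width: 0.214
```

carry_out:
  rows:
    - [[0, 0, -1, 0, 0, 0, 18], [0, 0, -1, 0, 0, 0, 18], [0, 0, -1, 0, 0, 0, 18], [0, 0, -1, 0, 0, 0, 18], [0, 0, -1, 0, 0, 0, 18]]

```text
time: 20.05
tool_pos: [0.5622, -0.0193, 0.1402]
tool_rot: [0.281, -0.281, 0.649, -0.648]
contact_force: [0.1, 2.1, 0.6]
gripper_width: 0.21
```

carry_out:
  rows:
    - [[0, 0, -1, 0, 0, 0, 18], [0, 0, -1, 0, 0, 0, 18], [0, 0, -1, 0, 0, 0, 18], [0, 0, -1, 0, 0, 0, 18], [0, 0, -1, 0, 0, 0, 18]]

```text
time: 20.55
tool_pos: [0.5623, -0.0194, 0.1401]
tool_rot: [0.164, -0.164, 0.688, -0.687]
contact_force: [1.6, 2.2, -2.4]
gripper_width: 0.211
```

carry_out:
  rows:
    - [[0, 0, -1, 0, 0, 0, 18], [0, 0, -1, 0, 0, 0, 18], [0, 0, -1, 0, 0, 0, 18], [0, 0, -1, 0, 0, 0, 18], [0, 0, -1, 0, 0, 0, 18]]

```text
time: 21.05
tool_pos: [0.5625, -0.0196, 0.1403]
tool_rot: [0.042, -0.042, 0.706, -0.706]
contact_force: [1.5, 0.8, -0.8]
gripper_width: 0.213
```

```bash
python3 snap.py w15; python3 mont.py m8 w8 w11 w15
```

```text
21.1 [ 0.5625 -0.0196  0.1403] q6 163.68734157366262 yaw -173.2863465802328 w 17.92009617221134 [ 1.0669 -0.0792 -0.7733] [ 0.1046 -0.071   0.0056]
```

View pics/m8.png

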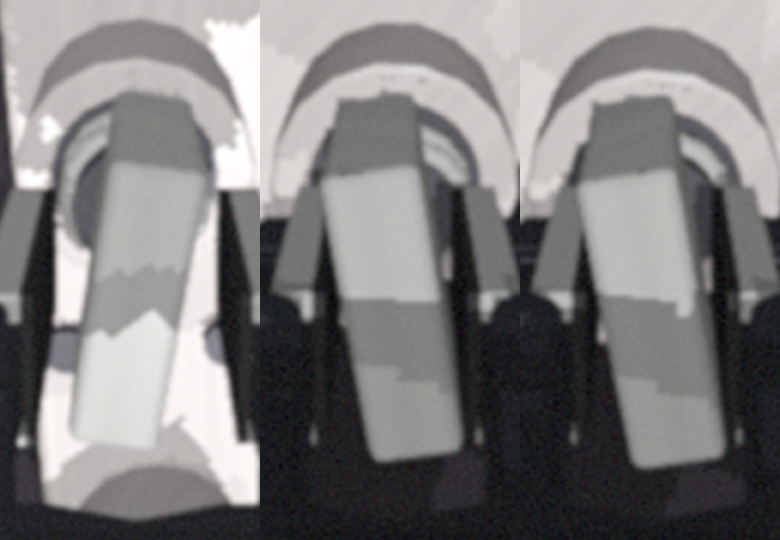

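Run:
```python
from zfit import *
np.set_printoptions(precision=4,suppress=True)
s=state();s9=dict(s);s9['tool_pos']=np.array([.5625,-.0199,.1461]);a=np.array([-0.019, 0.018, -0.707, 0.707]);s9['tool_rot']=a/np.linalg.norm(a)
print(fit([(322,178),(418,165),(464,450),(376,463)],s9,260))
print(fit([(580,181),(676,167),(727,454),(635,469)],s,520))
```

```text
(array([ 0.5622, -0.0186, -1.364 ,  0.0975]), np.float64(101.84761537852015), np.float64(1.748616874159066))
(array([ 0.5622, -0.0187, -1.2914,  0.0933]), np.float64(106.00784436721639), np.float64(1.6634942546633775))
```

carry_out:
  rows:
    - [[0, 0, 0, 0, 0, 0, 85], [0, 0, 0, 0, 0, 0, 85], [0, 0, 0, 0, 0, 0, 85], [0, 0, 0, 0, 0, 0, 85], [0, 0, 0, 0, 0, 0, 85]]

```text
time: 21.6
tool_pos: [0.5623, -0.0199, 0.1403]
tool_rot: [-0.043, 0.043, -0.706, 0.706]
contact_force: [0.6, -0.5, -0.1]
gripper_width: 0.994
```

carry_out:
  rows:
    - [[0, 0, 1, 0, 0, 0, 85], [0, 0, 1, 0, 0, 0, 85], [0, 0, 1, 0, 0, 0, 85], [0, 0, 1, 0, 0, 0, 85], [0, 0, 1, 0, 0, 0, 85]]

```text
time: 22.1
tool_pos: [0.5623, -0.0199, 0.1403]
tool_rot: [-0.166, 0.166, -0.687, 0.687]
contact_force: [-1.0, 0.1, -0.3]
gripper_width: 0.998
```

carry_out:
  rows:
    - [[0, 0, 1, 0, 0, 0, 85], [0, 0, 1, 0, 0, 0, 85], [0, 0, 1, 0, 0, 0, 85], [0, 0, 1, 0, 0, 0, 85], [0, 0, 1, 0, 0, 0, 85]]

```text
time: 22.6
tool_pos: [0.5623, -0.0199, 0.1403]
tool_rot: [-0.282, 0.282, -0.648, 0.648]
contact_force: [-0.1, 0.8, -0.4]
gripper_width: 0.997
```

carry_out:
  rows:
    - [[0, 0, 1, 0, 0, 0, 85], [0, 0, 1, 0, 0, 0, 85], [0, 0, 1, 0, 0, 0, 85], [0, 0, 1, 0, 0, 0, 85], [0, 0, 1, 0, 0, 0, 85]]

```text
time: 23.1
tool_pos: [0.5623, -0.0199, 0.1403]
tool_rot: [-0.391, 0.391, -0.589, 0.589]
contact_force: [0.0, 0.1, -0.2]
gripper_width: 0.996
```

carry_out:
  rows:
    - [[0, 0, 1, 0, 0, 0, 85], [0, 0, 1, 0, 0, 0, 85], [0, 0, 1, 0, 0, 0, 85], [0, 0, 1, 0, 0, 0, 85], [0, 0, 1, 0, 0, 0, 85]]

```text
time: 23.6
tool_pos: [0.5623, -0.0199, 0.1403]
tool_rot: [-0.487, 0.487, -0.513, 0.513]
contact_force: [-0.1, 1.0, 0.1]
gripper_width: 0.995
```

carry_out:
  rows:
    - [[0, 0, 1, 0, 0, 0, 85], [0, 0, 1, 0, 0, 0, 85], [0, 0, 1, 0, 0, 0, 85], [0, 0, 1, 0, 0, 0, 85], [0, 0, 1, 0, 0, 0, 85]]

```text
time: 24.1
tool_pos: [0.5623, -0.0199, 0.1403]
tool_rot: [-0.569, 0.569, -0.42, 0.42]
contact_force: [0.0, -0.0, 0.4]
gripper_width: 0.996
```

carry_out:
  rows:
    - [[0, 0, 1, 0, 0, 0, 85], [0, 0, 1, 0, 0, 0, 85], [0, 0, 1, 0, 0, 0, 85], [0, 0, 1, 0, 0, 0, 85], [0, 0, 1, 0, 0, 0, 85]]

```text
time: 24.6
tool_pos: [0.5623, -0.0199, 0.1403]
tool_rot: [-0.633, 0.633, -0.315, 0.315]
contact_force: [0.2, 0.4, 0.3]
gripper_width: 0.994
```

carry_out:
  rows:
    - [[0, 0, 1, 0, 0, 0, 85], [0, 0, 1, 0, 0, 0, 85], [0, 0, 1, 0, 0, 0, 85], [0, 0, 1, 0, 0, 0, 85], [0, 0, 1, 0, 0, 0, 85]]

```text
time: 25.1
tool_pos: [0.5623, -0.0199, 0.1403]
tool_rot: [-0.678, 0.678, -0.2, 0.2]
contact_force: [0.2, 0.3, 0.5]
gripper_width: 0.996
```

carry_out:
  rows:
    - [[0, 0, 1, 0, 0, 0, 85], [0, 0, 1, 0, 0, 0, 85], [0, 0, 1, 0, 0, 0, 85], [0, 0, 1, 0, 0, 0, 85], [0, 0, 1, 0, 0, 0, 85]]

```text
time: 25.6
tool_pos: [0.5623, -0.0199, 0.1403]
tool_rot: [-0.703, 0.703, -0.08, 0.08]
contact_force: [0.2, -0.6, -0.2]
gripper_width: 0.997
```

carry_out:
  rows:
    - [[0, 0, 1, 0, 0, 0, 85], [0, 0, 1, 0, 0, 0, 85], [0, 0, 1, 0, 0, 0, 85], [0, 0, 1, 0, 0, 0, 85], [0, 0, 1, 0, 0, 0, 85]]

```text
time: 26.1
tool_pos: [0.5623, -0.0199, 0.1403]
tool_rot: [-0.706, 0.706, 0.044, -0.044]
contact_force: [0.3, -0.3, 0.0]
gripper_width: 0.997
```

carry_out:
  rows:
    - [[0, 0, 0.5, 0, 0, 0, 50], [0, 0, 0, 0, 0, 0, 18], [0, 0, 0, 0, 0, 0, 18], [0, 0, 0, 0, 0, 0, 18], [0, 0, 0, 0, 0, 0, 18]]

```text
time: 26.6
tool_pos: [0.5623, -0.0199, 0.1403]
tool_rot: [-0.705, 0.705, 0.055, -0.055]
contact_force: [-0.0, 0.6, -0.2]
gripper_width: 0.209
```

carry_out:
  rows:
    - [[0, 0, 0, 0, 0, 0, 18], [0, 0, 0, 0, 0, 0, 18]]

```text
time: 26.8
tool_pos: [0.5623, -0.0199, 0.1403]
tool_rot: [-0.705, 0.705, 0.055, -0.055]
contact_force: [-0.1, -0.1, 0.3]
gripper_width: 0.211
```

```bash
python3 snap.py w16; python3 mont.py m9 w15 w16
```

```text
26.85 [ 0.5623 -0.0199  0.1403] q6 -18.50475974768304 yaw 8.90353065109287 w 18.13956547029063 [-1.1091  0.5359  0.1373] [ 0.0045 -0.0196  0.0148]
```

View pics/m9.png

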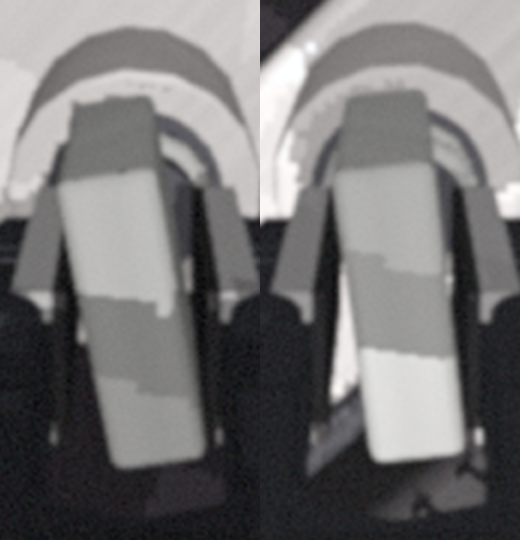

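carry_out:
  rows:
    - [[0, 0, -1, 0, 0, -0.02, 18], [0, 0, -1, 0, 0, 0, 18], [0, 0, -1, 0, 0, 0, 18], [0, 0, -1, 0, 0, 0, 18], [0, 0, -1, 0, 0, 0, 18]]

```text
time: 27.35
tool_pos: [0.5626, -0.0197, 0.1397]
tool_rot: [0.704, -0.704, 0.069, -0.07]
contact_force: [1.4, 1.1, -1.2]
gripper_width: 0.212
```

carry_out:
  rows:
    - [[0, 0, -1, 0, 0, 0, 18], [0, 0, -1, 0, 0, 0, 18], [0, 0, -1, 0, 0, 0, 18], [0, 0, -1, 0, 0, 0, 18], [0, 0, -1, 0, 0, 0, 18]]

```text
time: 27.85
tool_pos: [0.5625, -0.0197, 0.1395]
tool_rot: [0.681, -0.681, 0.19, -0.191]
contact_force: [1.1, -0.8, -1.0]
gripper_width: 0.21
```

carry_out:
  rows:
    - [[0, 0, -1, 0, 0, 0, 18], [0, 0, -1, 0, 0, 0, 18], [0, 0, -1, 0, 0, 0, 18], [0, 0, -1, 0, 0, 0, 18], [0, 0, 0, 0, 0, 0, 18]]

```text
time: 28.35
tool_pos: [0.5622, -0.0198, 0.1394]
tool_rot: [-0.648, 0.648, -0.283, 0.282]
contact_force: [-1.0, -0.3, 0.1]
gripper_width: 0.207
```

```bash
python3 snap.py w17; python3 mont.py m10 w8 w16 w17
```

```text
28.4 [ 0.5622 -0.0199  0.1395] q6 37.41131329555636 yaw -47.01243740628761 w 18.119814439551448 [-0.5206 -0.3278  0.4003] [-0.0007  0.0086  0.0195]
```

View pics/m10.png

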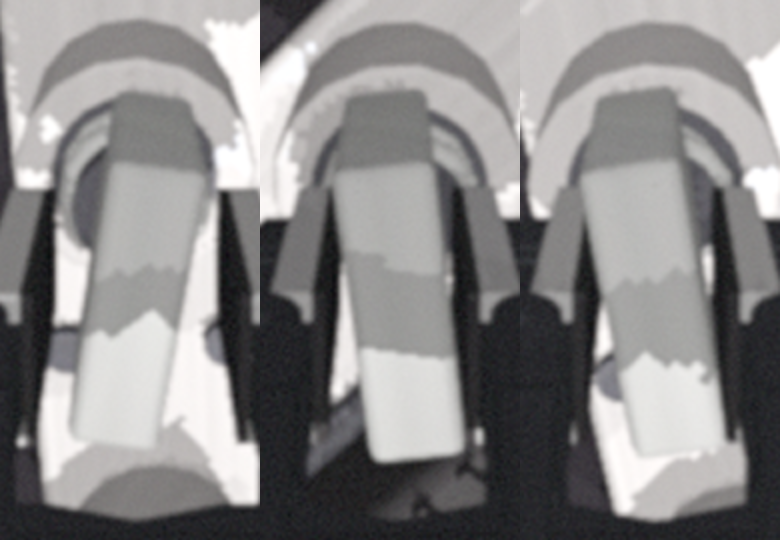

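Run:
```python
from zfit import *
np.set_printoptions(precision=4,suppress=True)
print(fit([(580,174),(676,161),(724,443),(638,456)],state(),520))
```

```text
(array([ 0.5608, -0.0213,  0.9151,  0.0893]), np.float64(52.43047735592628), np.float64(1.727026054806037))
```

carry_out:
  rows:
    - [[0, 0, 0, 0, 0, 0, 16], [0, 0, 0, 0, 0, 0, 13], [0, 0, 0, 0, 0, 0, 8], [0, 0, 0, 0, 0, 0, 4], [0, 0, 0, 0, 0, 0, 0]]

```text
time: 28.9
tool_pos: [0.5623, -0.0198, 0.1396]
tool_rot: [0.648, -0.648, 0.282, -0.282]
contact_force: [-1.7, 0.4, 0.1]
gripper_width: 0.15
```

carry_out:
  rows:
    - [[0, 0, 0, 0, 0, 0, 0], [0, 0, 0, 0, 0, 0, 0], [0, 0, 0, 0, 0, 0, 0], [0, 0, 0, 0, 0, 0, 0], [0, 0, 0, 0, 0, 0, 0]]

```text
time: 29.4
tool_pos: [0.5623, -0.0198, 0.1395]
tool_rot: [0.648, -0.648, 0.282, -0.282]
contact_force: [-0.9, 1.2, 2.2]
gripper_width: 0.151
```

```bash
python3 snap.py w18; python3 mont.py m11 w17 w18
python3 - <<'E'
import cv2
from plant import *
for n in('scene','top'): cv2.imwrite(f'pics/{n}2.png',grab_frame(n))
E
```

```text
29.45 [ 0.5623 -0.0198  0.1395] q6 37.488882378526206 yaw -47.09095471315944 w 13.27730827185017 [-1.3996 -0.3783  2.5414] [0.1625 0.2043 0.0196]
```

View pics/m11.png

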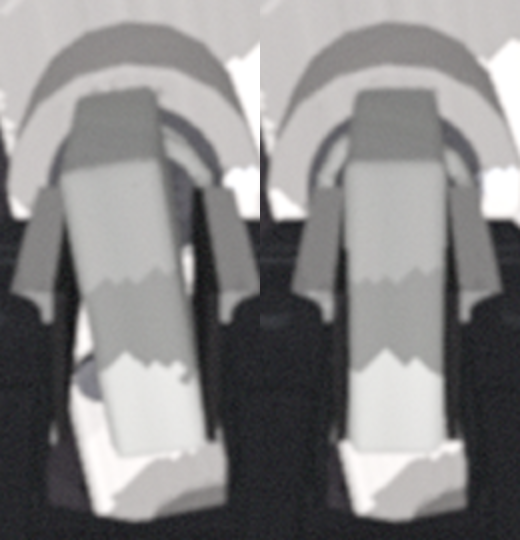

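View pics/scene2.png

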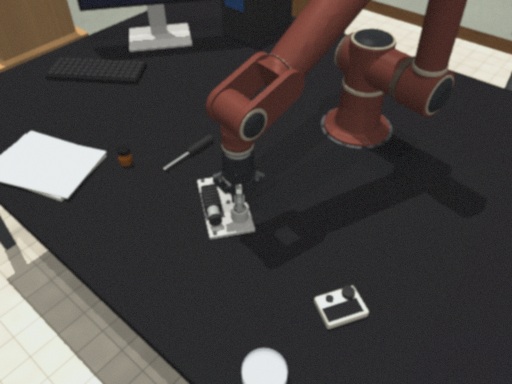

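Run:
```python
from zfit import *
np.set_printoptions(precision=4,suppress=True)
s=state()
print(fit([(347,162),(446,162),(441,452),(350,452)],s,260))
a=cv2.imread('pics/w2.png');cv2.imwrite('pics/w2c.png',cv2.resize(a[290:490,310:768],None,fx=1.7,fy=1.7,interpolation=cv2.INTER_CUBIC))
a=cv2.imread('pics/w18.png');cv2.imwrite('pics/w18c.png',cv2.resize(a[80:310,310:440],None,fx=3.4,fy=2.6,interpolation=cv2.INTER_CUBIC))
a=cv2.imread('pics/scene2.png');cv2.imwrite('pics/s2c.png',cv2.resize(a[150:250,180:280],None,fx=6,fy=6,interpolation=cv2.INTER_CUBIC))
```

```text
(array([ 0.5618, -0.0204, 13.3119,  0.0911]), np.float64(42.715664275117774), np.float64(0.9102412741737068))
```

View pics/w2c.png

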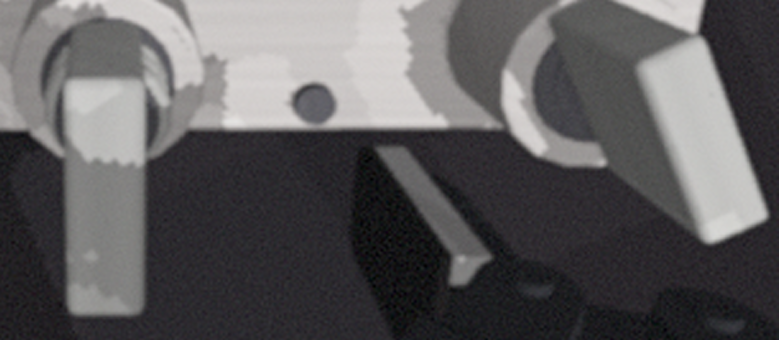

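View pics/s2c.png

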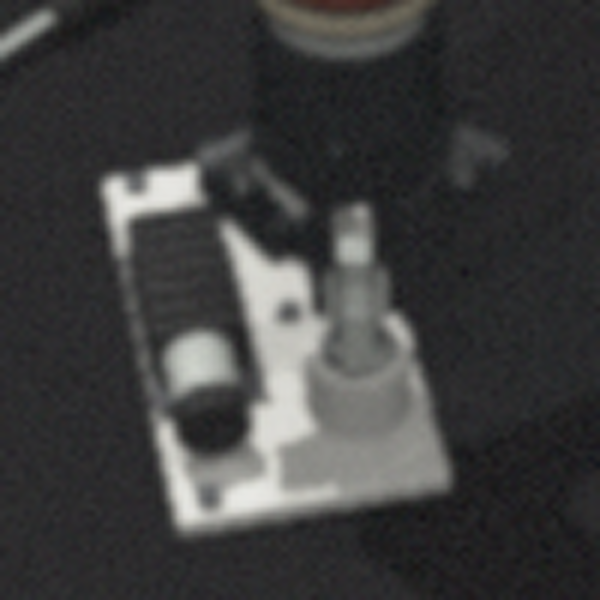

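View pics/w18c.png

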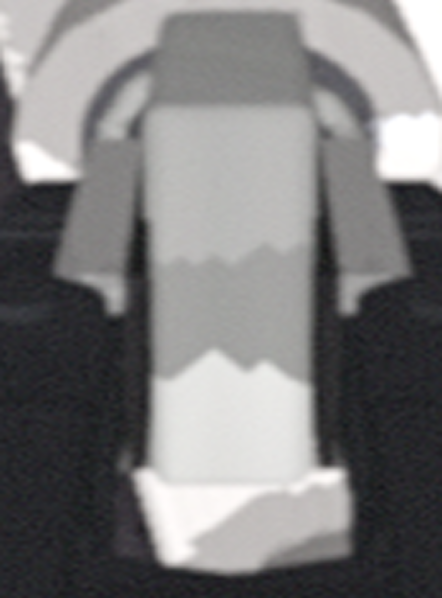

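Run:
```python
from zfit import *
np.set_printoptions(precision=4,suppress=True)
s=dict(state());m=np.array([[-0.5931,-0.0019,0.8052],[-0.8052,0.0002,-0.5931],[0.0009,-1.,-0.0016]])
s['tool_pos']=np.array([.5623,-.0202,.1632]);x=R.from_matrix(m).as_quat();s['tool_rot']=np.r_[x[3],x[:3]]
def cv(C): # to montage coords with off 0 convention: orig=(x/2+310.5)/1.5-.5 ; rows +150
    out=[]
    for X,Y in C:
        u=((X+.5)/1.7+310)/1.5-.5; v=((Y+.5)/1.7+290)/1.5-.5
        out.append((((u+.5)*1.5-310.5)*2,((v-150+.5)*1.5-40.5)*2))
    return out
print(fit(cv([(64,78),(145,79),(144,315),(68,315)]),s,0))
print(fit(cv([(639,66),(704,35),(768,217),(710,244)]),s,0))
# 18 in finer crop, fx 3.4 fy 2.6 at (310,80)
C=[(145,105),(315,105),(312,483),(153,483)]
print(fit([(x/3.4*2,(y/2.6+40)*2) for x,y in C],state(),0))
```

```text
(array([ 0.5629, -0.0185, -0.6341,  0.108 ]), np.float64(143.6702013549582), np.float64(0.3699489861884057))
(array([ 0.4881, -0.1178, -0.1338,  0.0814]), np.float64(172.33167025534507), np.float64(1.9236232682602576))
(array([ 0.5621, -0.0202,  0.7526,  0.0916]), np.float64(43.12192158632927), np.float64(0.48563447193896553))
```

```bash
python3 -c "
from plant import *
s=state();print(s['time'],s['gripper_width']*85.4,abs(s['joint_vel']).max(),s['contact_force']);print(job_done())"
```

```text
29.55 12.990026096776848 0.0012311989037117627 [-1.36088144  0.50709095  1.26154085]
the job is handed in; nothing more can be done
None
```

The job is handed in at 29.6 s. The bolt's thread dropped, and I then turned the bolt forward one full turn and clamped it. No verdict was reported.

- **Backward turn:** I turned the bolt back with the fingers loose, open 18 mm. The drop came somewhere between about 65° and 80° back of the start, seen as the bar's top face sinking in the wrist pictures. The bar sank part of the way on its own and the rest when I opened the fingers to 26 mm.
- **Forward turn:** I turned it clockwise with two regrips until the bar came back to its angle at the drop. That angle was 42.5° at the drop and 43° at the end.
- **Grip:** The fingers are closed on the bar at about 13 mm with the arm at rest, and they were stopped by the bar when commanded to 0 mm. Grip force could not be read directly. The outside force stayed at a few newtons in every reading.
- **Bystanders:** In the last scene picture the control box, screwdriver and jar sit where they were at the start.

**Disagreement in the height check:** Depending on which picture I compare with, the end height comes out anywhere from about -14 to -18 mm, while the turn count gives about -16 mm. Each picture reading is uncertain by 1 to 2 mm, and the allowed range is -18.6 to -12.4 mm. I relied on the turn count.

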